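# Put bottles and kit cartons into their colour-coded holders

### The job

Put the four supplies away by kind and colour: each bottle goes into the round stand that matches its cap, and each carton into the rectangular tray that matches its coloured top. Set each one down gently without dropping it, inside the holder, upright with its cap or coloured end up and standing flat on the holder's floor. Let go of everything and leave the white-lidded jar and the tape roll where they are.

Things in the scene. Friction and masses are not known exactly. Their poses are not given: they have to be found in the camera images.
- green_bottle: loose, upright, round grey-white glass bottle with a teal-green cap and a paper label: body 44 mm in diameter and straight from the bottom up to 70 mm, narrow neck above it, cap 34 mm in diameter, 100 mm high in all, about 0.16 kg. Origin: centre of its underside; z up.
- green_carton: loose, upright, rigid white carton whose top is teal-green: 60 mm (its x) by 40 mm (its y) by 70 mm high, about 0.12 kg. Origin: centre of its underside; z up. Stands with the coloured end up at the start.
- green_stand: teal-green round bottle stand fixed to the bench, an open-topped low dish: outside 72 mm in diameter, inside 66 mm, rim 14 mm above the bench, floor 4 mm above the bench. Origin: centre of its underside, on the bench; z up.
- green_tray: teal-green rectangular carton tray fixed to the bench, open on top: outside 90 mm (its x) by 70 mm (its y), inside 82 by 62 mm, walls 4 mm thick and 18 mm high, floor 4 mm above the bench. Origin: centre of its underside, on the bench; z up.
- yellow_bottle: loose, upright, round grey-white glass bottle with a yellow cap and a paper label: body 44 mm in diameter and straight from the bottom up to 70 mm, narrow neck above it, cap 34 mm in diameter, 100 mm high in all, about 0.16 kg. Origin: centre of its underside; z up.
- yellow_carton: loose, upright, rigid white carton whose top is yellow: 60 mm (its x) by 40 mm (its y) by 70 mm high, about 0.12 kg. Origin: centre of its underside; z up. Stands with the coloured end up at the start.
- yellow_stand: yellow round bottle stand fixed to the bench, an open-topped low dish: outside 72 mm in diameter, inside 66 mm, rim 14 mm above the bench, floor 4 mm above the bench. Origin: centre of its underside, on the bench; z up.
- yellow_tray: yellow rectangular carton tray fixed to the bench, open on top: outside 90 mm (its x) by 70 mm (its y), inside 82 by 62 mm, walls 4 mm thick and 18 mm high, floor 4 mm above the bench. Origin: centre of its underside, on the bench; z up.
- white_jar: loose bystander: small amber jar with a white lid, 48 mm in diameter, 62 mm high. Origin: centre of its underside. Not to be moved.
- tape_roll: loose bystander: white roll of tape lying flat, 72 mm outside and 38 mm inside diameter, 24 mm high. Origin: centre of its underside. Not to be moved.
Mind the look-alikes: they are no part of the job. Leave any brown look-alike of the yellow_carton alone.

How it is judged:
By the outcome, as a careful person would: the job done as asked, in the order asked, and still so for the second after the job is handed in, with the robot touching nothing.
It also fails if it takes over 120 s, if anything falls off the work surface, if the arm or the gripper's body presses on something with over 40 N, if the wrist force passes 120 N, or if a joint passes its speed limit or range.

### The arm

A 6-joint arm with a two-finger parallel gripper is mounted at the origin on the work surface. World frame = base frame: x ahead of the robot, y to its left, z up, the work surface at z = 0. Lengths are in m, angles in rad, forces in N, time in s.
With the tool pointing down it reaches from about 0.375 to 0.975 m from the base axis. Payload 3.8 kg.
Tool frame: the origin (TCP) lies midway between the tips of the shut fingers; the grasp point (between the pads) lies 19 mm behind it; z points along the fingers, y is the line along which they close (so a half turn about z gives the same grasp; the last joint's range is limited). The gripper opens to 85 mm and grips with 20 to 120 N. Pads are 22 mm wide; open, the fingers measure 114 mm over their backs; the gripper's body (76 mm by 85 mm) begins 54 mm behind the grasp point. The pads swing forward as they close: fully open they stand 13 mm farther back than shut.
Start: joints at [1.263, 0.264, 1.604, -0, 1.274, -0.037], TCP at [0.181, 0.65, 0.231] pointing down, gripper open.
Joint ranges: [-2.63, 2.63], [-0.94, 2.18], [0.31, 2.57], [-1.31, 4.45], [0, 2.66], [-2.55, 2.55]. Speed limits (rad/s): [2.57, 2.57, 3.14, 3.14, 3.14, 3.14].

### API

Orientations are given as a rotation vector (axis times angle).
In Python, from workcell import status, read_camera, workorder, masks_of gives the robot as it stands.
- The arm moves only by the tool drive_tool, never from a script. Its argument "rows" is a list of rows, each a list of 7 numbers: the turn, a rotation vector about the tool's x, y, z in degrees, then the shift along the tool's x, y, z in m, then the opening, from 0 (shut) to 1 (fully open). In form: [[ax, ay, az, tx, ty, tz, claw], ...]. A call has 1 to 8 rows; each row shifts and turns the commanded pose from where the row before left it, along the tool's axes as they then stand; what a row does not reach is not made up. A row lasts 1/12 s, in which the tool goes at most 41.7 mm and 7.16 degrees, less where a joint would pass 70% of its speed; a pose out of reach is approached as far as the arm can. A call is refused whole if a number of a shift passes 0.0417 or a number of a turn 7.16, either way. A call with a gripper value outside its range is refused whole. The fingers move at their own pace and stop on an object; "force" is the grip in N (left out, the last holds). Time passes only in rows, so rows that do not move let the fingers close. It gives the time, the measured TCP pose, the force, the opening and the grip force at its end, in the units of the state.
- status.read_state(): the state, without advancing time (a new reading comes with each control period).
- read_camera(name): name is "scene" or "top" or "wrist"; returns a dict with "color" (480x640x3 uint8, red, green, blue), "intrinsics" (3x3 intrinsics, pixels), "world_from_camera" (4x4, takes a point from camera to world coordinates); the wrist camera has in their place "mount" (4x4, takes a point from camera to tool coordinates, whose origin is the TCP and whose axes are the flange's). Camera axes: x right, y up, looking along -z (the intrinsics and any distortion apply to the point x, -y, -z); pixel columns grow to the right and rows downward; lengths in m; the calibration is good to about 2 mm. A picture is of the moment at which its call begins: read the wrist's pose just before it. There is no depth.
- workorder.finish_job(): hands the job in; it is judged then, once.
Trained networks look in a picture, given as the dict that the camera call returned (one of the last four; its "shot" number tells which), for a name from the list of things; names that differ only in an ending like _2 or _b are one class to them, and where a whole thing is asked for, a point or a joint stands for the part that bears it (a point fixed in the world has none). Each returns a list of dicts, best first, with "score" (0 to 1); they miss things now and then, are a little off and sometimes report something else, mostly with a low value. They report only what shows in the picture. A call takes as long as a camera call. They do not tell look-alikes from the thing itself.
- masks_of(picture, name): "mask" (480x640 bool, what is visible of it) and "bbox" ([left, top, right, bottom] in pixels, round what is visible of it).
The state is a dict: "time": time; "q": joint angles; "joint_vel": joint speeds; "joint_torque": joint torques, N m; "tool_pos": TCP position; "tcp_rot": TCP orientation; "wrist_force": force on the tool from outside, world axes, zero at the start; "torque": the same for the moment, N m; "width": opening from 0.0 (shut) to 1.0 (fully open); "grip_force": force on a finger pad.
Only numpy, scipy, OpenCV 4.12 (cv2) and the standard library are available. Lean on these libraries where they do the work, as an engineer would, in place of code of your own. Each camera call takes 0.05 s, during which the arm holds its last target. There are 200 camera calls.

## Working session

There is one attempt and no reset: what is moved stays moved. The work goes in short steps, Python scripts to look and compute and a tool call to move; the robot and the scene stay as the last step left them, time stands still between calls to the robot, and variables do not carry over. Pictures are saved under pics/ and viewed, at most 14 in all, crops included, and the job is handed in when it is done.

Besides the shell and the picture viewer there is one more tool, called after "Request:" as name([rows], argument=value, ...), one row to a line, values as JSON. drive_tool: Moves the arm, as the interface text tells. Its arguments: {"type":"object","properties":{"rows":{"type":"array"},"force":{"type":"number"}},"required":["rows"]}

```bash
ls; mkdir -p pics
cat > h.py <<'E'
import numpy as np, cv2
from workcell import status, read_camera, workorder, masks_of
def save(p,n): cv2.imwrite('pics/'+n+'.png',p['color'][:,:,::-1])
def ray(p,uv,T=None):
    K=np.array(p['intrinsics']); T=np.array(p['world_from_camera'] if T is None else T)
    d=np.linalg.inv(K)@np.array([uv[0],uv[1],1.]); d=np.array([d[0],-d[1],-d[2]])
    return T[:3,3],T[:3,:3]@d
def at(p,uv,z,T=None):
    o,d=ray(p,uv,T); return o+d*(z-o[2])/d[2]
def proj(p,X,T=None):
    K=np.array(p['intrinsics']); T=np.array(p['world_from_camera'] if T is None else T)
    c=np.linalg.inv(T)@np.append(X,1); c=K@np.array([c[0],-c[1],-c[2]]); return c[:2]/c[2]
E
python3 - <<'E'
from h import *
s=status.read_state(); print({k:np.round(v,3) for k,v in s.items()})
names="green_bottle green_carton green_stand green_tray yellow_bottle yellow_carton yellow_stand yellow_tray white_jar tape_roll".split()
for c in ("top","scene"):
    p=read_camera(c); save(p,c+'0'); print(c,[k for k in p],np.round(p.get('world_from_camera'),3).tolist(), np.round(p['intrinsics'],1).tolist())
    for n in names:
        for m in masks_of(p,n)[:3]:
            if m['score']<.2: continue
            M=m['mask'].astype(np.uint8); v,u=np.nonzero(M)
            r=cv2.minAreaRect(np.c_[u,v].astype(np.float32))
            print(n,round(m['score'],2),np.round(m['bbox']),'c',round(u.mean(),1),round(v.mean(),1),np.round(r[0],1),np.round(r[1],1),round(r[2],1),'z0',np.round(at(p,(u.mean(),v.mean()),0)[:2],3),'z.07',np.round(at(p,(u.mean(),v.mean()),0.07)[:2],3))
E
```

```text
pics
{'time': np.float64(0.0), 'q': array([ 1.263,  0.265,  1.605,  0.   ,  1.274, -0.037]), 'joint_vel': array([ 0.001,  0.001, -0.   , -0.   , -0.001, -0.002]), 'joint_torque': array([ 3.0000e-03, -5.1508e+01, -3.6733e+01,  0.0000e+00,  1.3000e-02,
        0.0000e+00]), 'tool_pos': array([0.18, 0.65, 0.23]), 'tcp_rot': array([-4.240e-01, -3.112e+00,  3.000e-03]), 'wrist_force': array([-0.686, -0.789,  0.36 ]), 'torque': array([ 0.027, -0.035,  0.005]), 'grip_force': np.float64(0.0), 'width': np.float64(1.003)}
top ['color', 'intrinsics', 'world_from_camera', 'shot'] [[0.013, 0.986, -0.168, 0.309], [-1.0, 0.012, -0.009, -0.001], [-0.007, 0.168, 0.986, 0.988], [0.0, 0.0, 0.0, 1.0]] [[470.3, 0.0, 316.3], [0.0, 470.3, 243.1], [0.0, 0.0, 1.0]]
green_bottle 0.74 [252. 137. 273. 171.] c 260.3 155.4 [260.2 154.9] [33.4 20.4] 66.8 z0 [0.671 0.134] z.07 [0.646 0.125]
green_carton 0.74 [348. 234. 384. 267.] c 362.1 250.7 [362.  250.6] [32.5 25.6] 51.3 z0 [ 0.461 -0.089] z.07 [ 0.451 -0.083]
green_stand 0.69 [425. 213. 451. 238.] c 436.1 226.2 [436.5 226.3] [22.7 29.4] 56.3 z0 [ 0.516 -0.248] 
[... 2354 characters left out ...]
 241. 503. 284.] c 482.3 264.1 [482.5 263.9] [39.7 32. ] 58.0 z0 [0.348 0.387] z.07 [0.407 0.385]
yellow_carton 0.75 [412. 231. 449. 270.] c 429.5 249.7 [429.3 249.8] [29.7 38.9] 45.0 z0 [0.361 0.264] z.07 [0.419 0.271]
yellow_stand 0.96 [451. 318. 486. 351.] c 467.6 333.7 [467.2 334.1] [35.3 30.4] 26.6 z0 [0.541 0.405] z.07 [0.586 0.402]
yellow_tray 0.57 [333. 243. 372. 283.] c 350.3 262.5 [350.  262.3] [32.  36.9] 23.6 z0 [0.478 0.11 ] z.07 [0.528 0.129]
white_jar 0.81 [208. 200. 226. 227.] c 214.6 213.5 [214.5 213.5] [29.4 18.8] 78.7 z0 [ 0.487 -0.264] z.07 [ 0.536 -0.217]
tape_roll 0.93 [383. 278. 418. 310.] c 400.1 294.7 [400.3 295.3] [31.8 31.1] 45.0 z0 [0.511 0.245] z.07 [0.559 0.254]
```

View pics/top0.png

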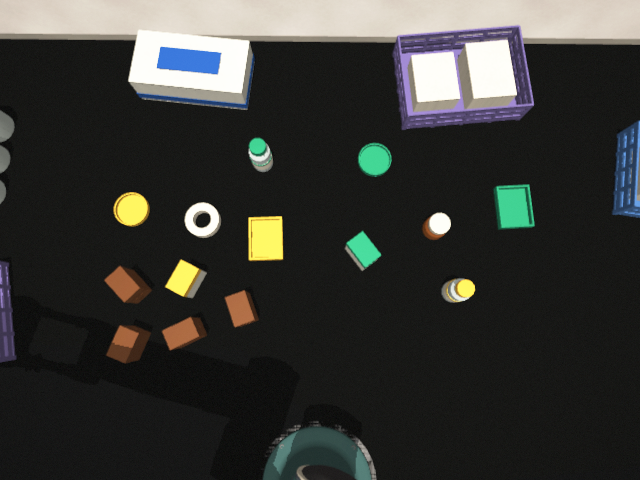

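View pics/scene0.png

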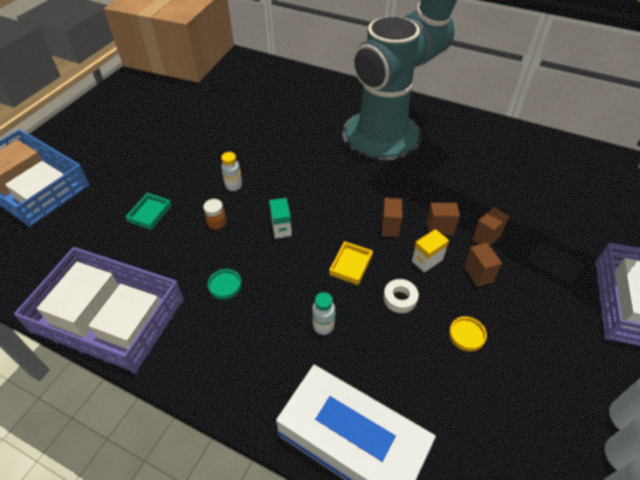

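Top view: yellow carton at (185,278) with brown look-alikes at (127,285), (128,343), (183,333) and (241,308). The green carton is at (362,250), the caps at (258,146) and (465,289), trays at (514,207) and (265,238), and stands at (375,159) and (131,209). The networks confuse the brown cartons with the yellow one, so I'll segment by colour.

```bash
cat > m.py <<'E'
from h import *
R={'yellow':((20,110,90),(34,255,255)),'green':((70,90,50),(95,255,255)),'brown':((3,80,50),(14,255,200)),'white':((0,0,150),(179,60,255))}
def blobs(p,c,box):
    l,t,r,b=box
    h=cv2.cvtColor(p['color'],cv2.COLOR_RGB2HSV); M=cv2.inRange(h,*map(np.array,R[c])); Z=np.zeros_like(M); Z[t:b,l:r]=M[t:b,l:r]
    return max(cv2.findContours(Z,cv2.RETR_EXTERNAL,cv2.CHAIN_APPROX_NONE)[0],key=cv2.contourArea)
def meas(p,c,box,z,T=None):
    k=blobs(p,c,box).reshape(-1,2)
    W=np.array([at(p,q,z,T)[:2] for q in k]); r=cv2.minAreaRect((W*1000).astype(np.float32))
    return np.round(r[0],1),np.round(r[1],1),round(r[2],1)
E
python3 - <<'E'
from m import *
p=read_camera('top'); q=read_camera('scene')
for n,c,b,z in [('gbot','green',(245,130,275,175),.1),('gcar','green',(340,225,390,275),.07),('gstand','green',(350,140,395,180),.014),('gtray','green',(485,175,540,240),.018),
 ('ybot','yellow',(440,270,480,310),.1),('ycar','yellow',(163,255,215,303),.07),('ystand','yellow',(105,185,160,235),.014),('ytray','yellow',(240,210,290,265),.018),
 ('b1','brown',(95,260,155,305),.07),('b2','brown',(100,315,156,370),.07),('b3','brown',(158,310,212,355),.07),('b4','brown',(218,285,262,335),.07),('jar','white',(420,205,455,240),.062),('tape','white',(180,195,225,240),.024)]: print('T',n,*meas(p,c,b,z))
for n,c,b,z in [('gbot','green',(300,285,345,310),.1),('gcar','green',(262,190,300,225),.07),('ybot','yellow',(215,145,245,166),.1),('ycar','yellow',(405,225,455,275),.07),('gstand','green',(200,260,250,305),.014),('gtray','green',(120,185,180,235),.018),('ystand','yellow',(440,310,495,355),.014),('ytray','yellow',(325,235,378,290),.018)]: print('S',n,*meas(q,c,b,z))
a=cv2.resize(p['color'][180:370,90:400],None,fx=2.5,fy=2.5,interpolation=cv2.INTER_CUBIC); save({'color':a},'zoom')
E
```

```text
T gbot [654.  128.7] [37.8 33.8] 1.8
T gcar [454.  -85.9] [64.8 44.7] 37.8
T gstand [ 660.7 -115.6] [71.5 77.2] 89.9
T gtray [ 557.9 -408. ] [95.7 78.4] 4.0
T ybot [ 378.2 -273.4] [31.9 37.6] 0.7
T ycar [392.5 268.8] [48.1 63.1] 63.3
T ystand [543.7 404.3] [76.1 74. ] 48.6
T ytray [483.5 116.1] [94.1 71.9] 1.4
T b1 [377.5 376.6] [82.5 55.2] 45.1
T b2 [265.2 366.3] [63.9 70.4] 69.3
T b3 [287.6 260.4] [47.5 76.5] 27.3
T b4 [335.4 152. ] [65.7 49.3] 21.0
T jar [ 510.  -239.3] [41.1 42.5] 0.6
T tape [521.1 250. ] [73.7 69.5] 2.7
S gbot [657.1 126.7] [42.1 36.9] 34.8
S gcar [459.2 -84.5] [84.6 48.1] 36.8
S ybot [ 381.4 -274.6] [53.8 35.4] 33.5
S ycar [398.8 269. ] [54.3 79. ] 61.5
S gstand [ 664.2 -116.4] [85.1 76. ] 32.0
S gtray [ 561.7 -409.4] [107.6  90.2] 3.3
S ystand [547.2 404.2] [78.6 77. ] 26.1
S ytray [487.8 114.1] [106.9  76.9] 2.6
```

View pics/zoom.png

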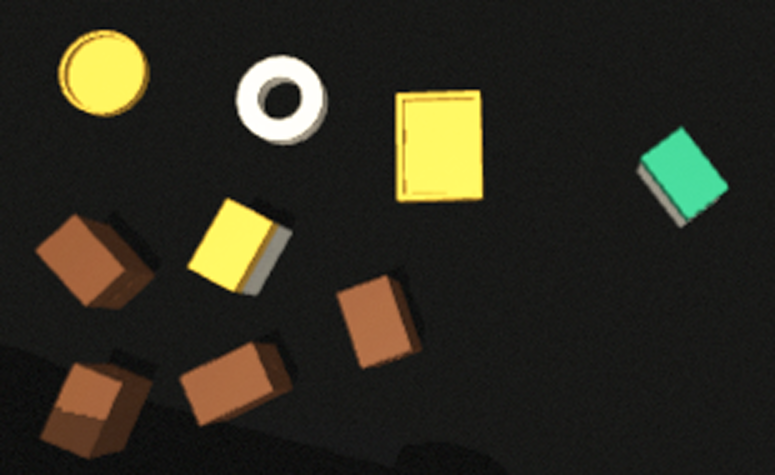

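```bash
cat > go.py <<'E'
# constant tool-frame row taking the tool from its measured pose to waypoints "x,y,z,yawY" (mm, deg), pointing down
import sys; from h import *
from scipy.spatial.transform import Rotation as Ro
from scipy.linalg import logm, expm
s=status.read_state(); A=np.eye(4); A[:3,:3]=Ro.from_rotvec(s['tcp_rot']).as_matrix(); A[:3,3]=s['tool_pos']
print('t',round(float(s['time']),2),'pos',np.round(A[:3,3]*1000,1),'yaw',round(np.degrees(np.arctan2(A[1,1],A[0,1])),1),'w',round(float(s['width']),2),'grip',round(float(s['grip_force']),1),'F',np.round(s['wrist_force'],1),'q',np.round(s['q'],2))
for w in sys.argv[1:]:
    x,y,z,a=map(float,w.split(',')); c,d=np.cos(np.radians(a)),np.sin(np.radians(a))
    B=np.eye(4); B[:3,:3]=np.array([[-d,c,0],[c,d,0],[0,0,-1]]) if True else 0
    B[:3,0]=np.cross(B[:3,1],B[:3,2]); B[:3,3]=np.array([x,y,z])/1000
    D=np.linalg.inv(A)@B; r=Ro.from_matrix(D[:3,:3]).as_rotvec(degrees=True)
    n=int(max(np.ceil(np.linalg.norm(D[:3,3])/.038),np.ceil(np.linalg.norm(r)/7),1))
    E=expm(logm(D).real/n); print(w,'rows',n,np.round(Ro.from_matrix(E[:3,:3]).as_rotvec(degrees=True),2).tolist(),np.round(E[:3,3],4).tolist()); A=B
E
python3 go.py 394.5,269,150,63.3 394.5,269,32,63.3
```

```text
t 1.2 pos [180.6 650.4 231.3] yaw 74.5 w 1.0 grip 0.0 F [ 0.4 -0.2  0.5] q [ 1.26  0.26  1.6   0.    1.27 -0.04]
394.5,269,150,63.3 rows 12 [-0.0, -0.0, 0.93] [-0.0279, -0.0235, 0.0068]
394.5,269,32,63.3 rows 4 [0.0, 0.0, 0.0] [-0.0, 0.0, 0.0295]
```

Request:
drive_tool([
  [0,0,0.93,-0.0279,-0.0235,0.0068,1],
  [0,0,0.93,-0.0279,-0.0235,0.0068,1],
  [0,0,0.93,-0.0279,-0.0235,0.0068,1],
  [0,0,0.93,-0.0279,-0.0235,0.0068,1],
  [0,0,0.93,-0.0279,-0.0235,0.0068,1],
  [0,0,0.93,-0.0279,-0.0235,0.0068,1],
])

```text
time: 1.7
tool_pos: [0.2973, 0.4636, 0.1903]
tcp_rot: [0.576, 3.088, 0.001]
wrist_force: [1.1, 0.2, -0.5]
width: 1.001
grip_force: 0.0
```

Request:
drive_tool([
  [0,0,0.93,-0.0279,-0.0235,0.0068,1],
  [0,0,0.93,-0.0279,-0.0235,0.0068,1],
  [0,0,0.93,-0.0279,-0.0235,0.0068,1],
  [0,0,0.93,-0.0279,-0.0235,0.0068,1],
  [0,0,0.93,-0.0279,-0.0235,0.0068,1],
  [0,0,0.93,-0.0279,-0.0235,0.0068,1],
  [0,0,0,0,0,0,1],
  [0,0,0,0,0,0,1],
])

```text
time: 2.37
tool_pos: [0.3946, 0.2675, 0.1494]
tcp_rot: [-0.731, -3.055, 0.0]
wrist_force: [0.1, 0.9, -0.0]
width: 0.998
grip_force: 0.0
```

```bash
python3 go.py 394.5,269,150,63.3 394.5,269,32,63.3
python3 - <<'E'
from m import *
from scipy.spatial.transform import Rotation as Ro
s=status.read_state(); p=read_camera('wrist'); save(p,'w1')
A=np.eye(4); A[:3,:3]=Ro.from_rotvec(s['tcp_rot']).as_matrix(); A[:3,3]=s['tool_pos']; T=A@np.array(p['mount'])
k=meas(p,'yellow',(0,0,640,480),.07,T); print(k)
E
```

```text
t 2.37 pos [394.6 267.5 149.4] yaw 63.1 w 1.0 grip 0.0 F [ 0.1  0.9 -0. ] q [ 0.54 -0.05  2.1   0.    1.08 -0.56]
394.5,269,150,63.3 rows 1 [-0.02, -0.03, -0.21] [0.0008, 0.0013, -0.0006]
394.5,269,32,63.3 rows 4 [0.0, 0.0, 0.0] [-0.0, 0.0, 0.0295]
(array([391.9, 271.1]), array([42.3, 64.1]), 63.0)
```

View pics/w1.png

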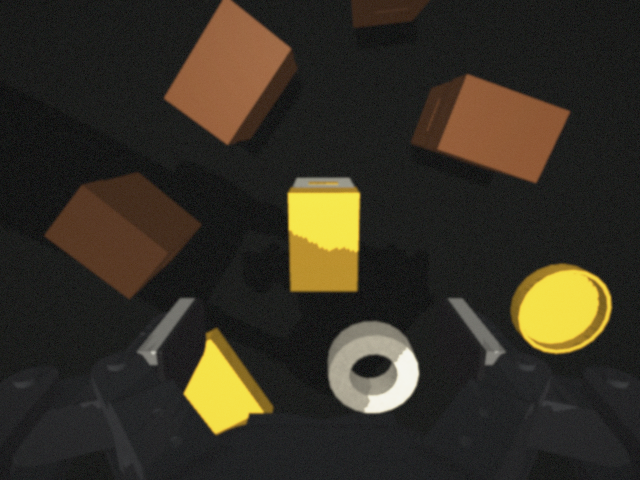

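The carton (323,240) is squared up between the fingers and clear of the brown ones. Descending and gripping.

Request:
drive_tool([
  [0,0,0,0.001,0.0014,0.029,1],
  [0,0,0,0,0,0.03,1],
  [0,0,0,0,0,0.03,1],
  [0,0,0,0,0,0.028,1],
  [0,0,0,0,0,0,0.45],
  [0,0,0,0,0,0,0.3],
  [0,0,0,0,0,0,0.2],
  [0,0,0,0,0,0,0.2],
], force=40)

```text
time: 3.08
tool_pos: [0.3955, 0.2725, 0.0351]
tcp_rot: [0.722, 3.055, 0.004]
wrist_force: [-4.1, -2.0, 13.5]
width: 0.466
grip_force: 38.5
```

Request:
drive_tool([
  [0,0,0,0,0,0,0.1],
  [0,0,0,0,0,0,0.1],
  [0,0,0,0,0,0,0.1],
  [0,0,0,0,0,-0.01,0.1],
  [0,0,0,0,0,-0.02,0.1],
  [0,0,0,0,0,-0.02,0.1],
  [0,0,0,0,0,-0.02,0.1],
])

```text
time: 3.67
tool_pos: [0.3935, 0.2704, 0.1039]
tcp_rot: [-0.725, -3.056, 0.001]
wrist_force: [-0.3, 0.1, -1.3]
width: 0.462
grip_force: 41.1
```

```bash
python3 go.py 485.5,115.5,130,91.4 485.5,115.5,45,91.4
```

```text
t 3.67 pos [393.5 270.4 103.9] yaw 63.3 w 0.46 grip 41.1 F [-0.3  0.1 -1.3] q [ 0.55  0.01  2.14 -0.    0.99 -0.56]
485.5,115.5,130,91.4 rows 5 [-0.01, -0.0, -5.62] [-0.0262, -0.0252, -0.0052]
485.5,115.5,45,91.4 rows 3 [0.0, 0.0, 0.0] [0.0, 0.0, 0.0283]
```

Request:
drive_tool([
  [0,0,-5.62,-0.0262,-0.0252,-0.0052,0.1],
  [0,0,-5.62,-0.0262,-0.0252,-0.0052,0.1],
  [0,0,-5.62,-0.0262,-0.0252,-0.0052,0.1],
  [0,0,-5.62,-0.0262,-0.0252,-0.0052,0.1],
  [0,0,-5.62,-0.0262,-0.0252,-0.0052,0.1],
  [0,0,0,0,0,0,0.1],
  [0,0,0,0,0,0,0.1],
  [0,0,0,0,0,0,0.1],
])

```text
time: 4.33
tool_pos: [0.4853, 0.1158, 0.1289]
tcp_rot: [0.035, -3.141, -0.0]
wrist_force: [-0.4, 0.6, -1.3]
width: 0.463
grip_force: 41.1
```

```bash
python3 go.py 485.5,115.5,130,91.4 485.5,115.5,45,91.4
python3 - <<'E'
from m import *
p=read_camera('top');save(p,'t2')
E
```

```text
t 4.33 pos [485.3 115.8 128.9] yaw 91.3 w 0.46 grip 41.1 F [-0.4  0.6 -1.3] q [ 0.18  0.02  2.08  0.    1.04 -1.41]
485.5,115.5,130,91.4 rows 1 [0.02, -0.04, -0.11] [-0.0002, -0.0003, -0.0011]
485.5,115.5,45,91.4 rows 3 [0.0, 0.0, 0.0] [0.0, 0.0, 0.0283]
```

View pics/t2.png

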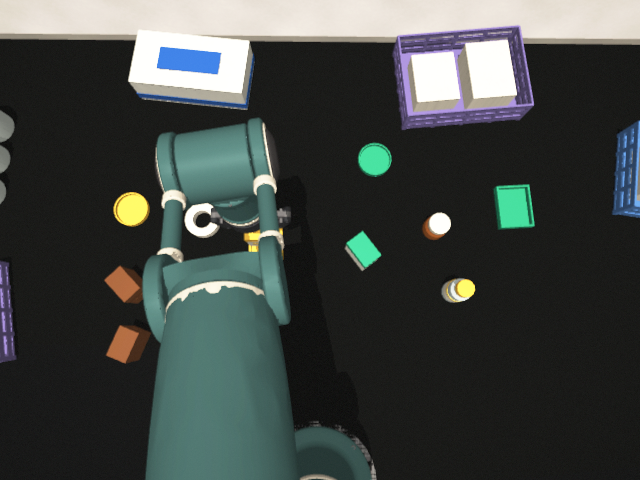

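The arm hides the tray from the top camera, so I'll lower by dead reckoning and feel for contact.

Request:
drive_tool([
  [0,0,0,0,0,0.03,0.1],
  [0,0,0,0,0,0.03,0.1],
  [0,0,0,0,0,0.018,0.1],
  [0,0,0,0,0,0.006,0.1],
  [0,0,0,0,0,0.002,0.1],
  [0,0,0,0,0,0.002,0.1],
  [0,0,0,0,0,0.001,0.1],
  [0,0,0,0,0,0,0.1],
])

```text
time: 5.05
tool_pos: [0.4869, 0.1165, 0.0409]
tcp_rot: [-0.04, 3.139, 0.001]
wrist_force: [1.1, -0.4, 0.6]
width: 0.466
grip_force: 41.2
```

```bash
python3 go.py
python3 - <<'E'
from m import *
p=read_camera('scene');a=cv2.resize(p['color'][200:320,270:430],None,fx=4,fy=4,interpolation=cv2.INTER_CUBIC); save({'color':a},'s3')
E
```

```text
t 5.05 pos [486.9 116.5  40.9] yaw 91.4 w 0.47 grip 41.2 F [ 1.1 -0.4  0.6] q [ 0.19  0.14  2.14  0.    0.86 -1.41]
```

View pics/s3.png

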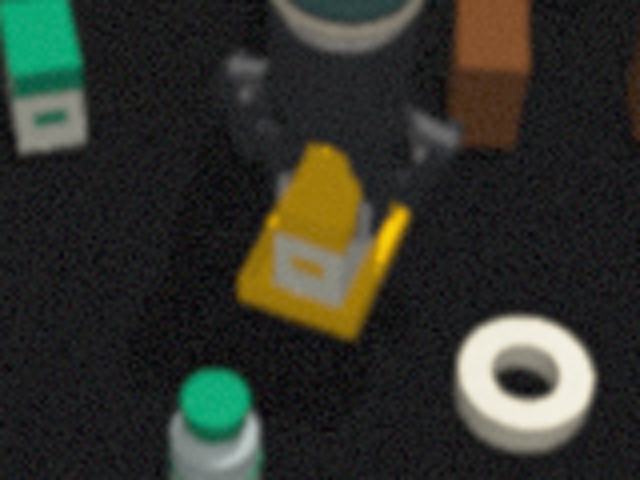

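The carton's at the tray, inside its walls, with fingers clear of the rim. Lowering the last millimetres.

Request:
drive_tool([
  [0,0,0,0,0,0.0015,0.1],
  [0,0,0,0,0,0.0015,0.1],
  [0,0,0,0,0,0,0.1],
])

```text
time: 5.35
tool_pos: [0.487, 0.1162, 0.0391]
tcp_rot: [-0.039, 3.14, 0.001]
wrist_force: [-4.3, -0.9, 11.0]
width: 0.466
grip_force: 42.6
```

```bash
python3 go.py
```

```text
t 5.35 pos [487.  116.2  39.1] yaw 91.4 w 0.47 grip 42.6 F [-4.3 -0.9 11. ] q [ 0.18  0.14  2.14  0.    0.85 -1.41]
```

Request:
drive_tool([
  [0,0,0,0,0,0,0.55],
  [0,0,0,0,0,0,0.65],
  [0,0,0,0,0,0,0.75],
  [0,0,0,0,0,0,0.85],
  [0,0,0,0,0,-0.01,0.9],
  [0,0,0,0,0,-0.03,1],
  [0,0,0,0,0,-0.04,1],
  [0,0,0,0,0,-0.04,1],
])

```text
time: 6.02
tool_pos: [0.4843, 0.1157, 0.1572]
tcp_rot: [0.039, -3.138, 0.001]
wrist_force: [0.9, -0.3, -0.1]
width: 0.996
grip_force: 0.0
```

```bash
python3 go.py 655.5,128,175,20 655.5,128,34,20
```

```text
t 6.02 pos [484.3 115.7 157.2] yaw 91.4 w 1.0 grip 0.0 F [ 0.9 -0.3 -0.1] q [ 0.18 -0.01  2.05  0.    1.1  -1.41]
655.5,128,175,20 rows 11 [-0.01, -0.01, 6.49] [-0.0136, 0.0096, -0.0016]
655.5,128,34,20 rows 4 [0.0, 0.0, -0.0] [-0.0, -0.0, 0.0352]
```

Request:
drive_tool([
  [0,0,6.49,-0.0136,0.0096,-0.003,1],
  [0,0,6.49,-0.0136,0.0096,-0.003,1],
  [0,0,6.49,-0.0136,0.0096,-0.003,1],
  [0,0,6.49,-0.0136,0.0096,-0.002,1],
  [0,0,6.49,-0.0136,0.0096,-0.0016,1],
  [0,0,6.49,-0.0136,0.0096,-0.0016,1],
  [0,0,6.49,-0.0136,0.0096,-0.001,1],
  [0,0,6.49,-0.0136,0.0096,0,1],
])

```text
time: 6.68
tool_pos: [0.6116, 0.1474, 0.1728]
tcp_rot: [1.347, 2.838, 0.001]
wrist_force: [0.4, -0.1, 0.0]
width: 0.996
grip_force: 0.0
```

Request:
drive_tool([
  [0,0,6.49,-0.0136,0.0096,0,1],
  [0,0,6.49,-0.0136,0.0096,0,1],
  [0,0,6.49,-0.0136,0.0096,0,1],
  [0,0,0,0,0,0,1],
  [0,0,0,0,0,0,1],
])

```text
time: 7.1
tool_pos: [0.6571, 0.1282, 0.172]
tcp_rot: [-1.799, -2.575, 0.0]
wrist_force: [0.2, 0.1, -0.4]
width: 0.998
grip_force: 0.0
```

```bash
cat > wr.py <<'E'
import sys; from m import *
from scipy.spatial.transform import Rotation as Ro
def wmeas(c,z,n,box=(0,0,640,480)):
    s=status.read_state(); p=read_camera('wrist'); save(p,n)
    A=np.eye(4); A[:3,:3]=Ro.from_rotvec(s['tcp_rot']).as_matrix(); A[:3,3]=s['tool_pos']; T=A@np.array(p['mount'])
    k=blobs(p,c,box).reshape(-1,2); print(n,'px',k.min(0),k.max(0),'tcp at',np.round(proj(p,A[:3,3],T)),*meas(p,c,box,z,T))
wmeas(sys.argv[1],float(sys.argv[2]),sys.argv[3])
E
python3 go.py 655.5,128,175,20 655.5,128,34,20; python3 wr.py green .1 w4
```

```text
t 7.1 pos [657.1 128.2 172. ] yaw 20.1 w 1.0 grip 0.0 F [ 0.2  0.1 -0.4] q [ 0.16  0.29  1.68  0.    1.17 -0.2 ]
655.5,128,175,20 rows 1 [-0.03, -0.02, 0.11] [0.0004, -0.0016, -0.003]
655.5,128,34,20 rows 4 [0.0, 0.0, -0.0] [-0.0, -0.0, 0.0352]
w4 px [289 217] [348 277] tcp at [322. 308.] [655.5 129.6] [35.6 33.6] 80.4
```

View pics/w4.png

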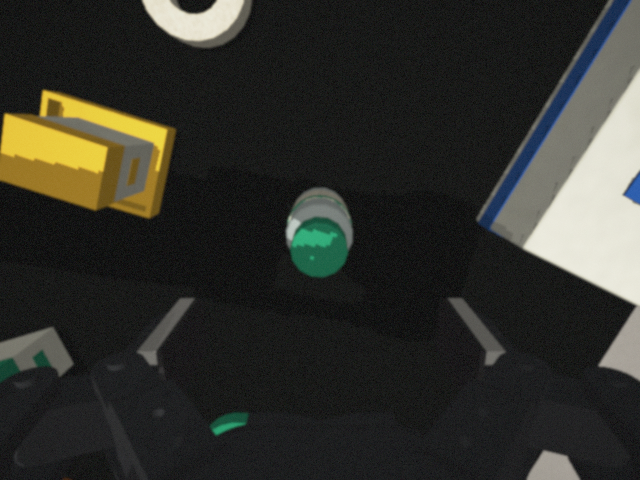

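Wrist view: yellow carton is seated in its tray (upper left), and the green cap (319,247) is centred between the fingers.

Request:
drive_tool([
  [0,0,0,0,-0.001,0.035,1],
  [0,0,0,0,0,0.035,1],
  [0,0,0,0,0,0.035,1],
  [0,0,0,0,0,0.033,1],
  [0,0,0,0,0,0,0.6],
  [0,0,0,0,0,0,0.4],
  [0,0,0,0,0,0,0.3],
  [0,0,0,0,0,0,0.2],
], force=45)

```text
time: 7.82
tool_pos: [0.6563, 0.1286, 0.0356]
tcp_rot: [1.799, 2.574, 0.001]
wrist_force: [-0.3, 0.2, -0.7]
width: 0.5
grip_force: 45.7
```

Request:
drive_tool([
  [0,0,0,0,0,0,0.1],
  [0,0,0,0,0,0,0.1],
  [0,0,0,0,0,-0.01,0.1],
  [0,0,0,0,0,-0.02,0.1],
  [0,0,0,0,0,-0.02,0.1],
])

```text
time: 8.23
tool_pos: [0.6546, 0.1279, 0.0836]
tcp_rot: [-1.8, -2.572, 0.003]
wrist_force: [0.2, -0.4, -0.5]
width: 0.502
grip_force: 45.9
```

```bash
python3 go.py 662.5,-116,110,-20 662.5,-116,45,-20
```

```text
t 8.23 pos [654.6 127.9  83.6] yaw 20.0 w 0.5 grip 45.9 F [ 0.2 -0.4 -0.5] q [ 0.16  0.37  1.75 -0.    1.02 -0.19]
662.5,-116,110,-20 rows 7 [-0.02, 0.0, 5.72] [-0.0356, -0.0006, -0.0038]
662.5,-116,45,-20 rows 2 [0.0, 0.0, 0.0] [0.0, 0.0, 0.0325]
```

Request:
drive_tool([
  [0,0,5.72,-0.0356,-0.0006,-0.0038,0.1],
  [0,0,5.72,-0.0356,-0.0006,-0.0038,0.1],
  [0,0,5.72,-0.0356,-0.0006,-0.0038,0.1],
  [0,0,5.72,-0.0356,-0.0006,-0.0038,0.1],
  [0,0,5.72,-0.0356,-0.0006,-0.0038,0.1],
  [0,0,5.72,-0.0356,-0.0006,-0.0038,0.1],
  [0,0,5.72,-0.0356,-0.0006,-0.0038,0.1],
  [0,0,0,0,0,0,0.1],
])

```text
time: 8.9
tool_pos: [0.6631, -0.1227, 0.1121]
tcp_rot: [2.578, 1.789, -0.002]
wrist_force: [0.3, 0.1, -1.1]
width: 0.498
grip_force: 45.9
```

Request:
drive_tool([
  [0,0,0,0,0,0,0.1],
  [0,0,0,0,0,0,0.1],
])

```text
time: 9.07
tool_pos: [0.664, -0.1159, 0.1108]
tcp_rot: [-2.573, -1.801, -0.001]
wrist_force: [0.3, 0.0, -2.3]
width: 0.504
grip_force: 45.9
```

```bash
python3 go.py 662.5,-116,110,-20 662.5,-116,45,-20;  python3 - <<'E'
from m import *
p=read_camera('scene');a=cv2.resize(p['color'][220:340,150:310],None,fx=4,fy=4,interpolation=cv2.INTER_CUBIC); save({'color':a},'s5')
E
```

```text
t 9.07 pos [ 664.  -115.9  110.8] yaw -20.0 w 0.5 grip 45.9 F [ 0.3  0.  -2.3] q [-0.21  0.35  1.72  0.    1.07  0.14]
662.5,-116,110,-20 rows 1 [0.0, -0.03, -0.01] [-0.0006, -0.0014, 0.0008]
662.5,-116,45,-20 rows 2 [0.0, 0.0, 0.0] [0.0, 0.0, 0.0325]
```

View pics/s5.png

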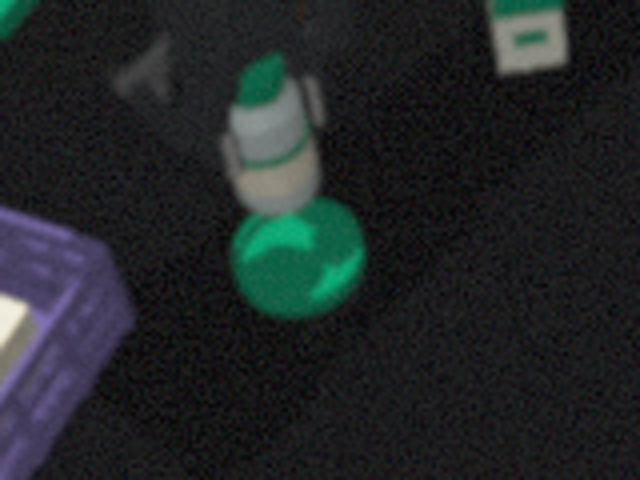

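The bottle is held upright just above the green stand. Lowering.

Request:
drive_tool([
  [0,0,0,0,-0.001,0.03,0.1],
  [0,0,0,0,0,0.025,0.1],
  [0,0,0,0,0,0.01,0.1],
  [0,0,0,0,0,0.004,0.1],
  [0,0,0,0,0,0,0.1],
  [0,0,0,0,0,0,0.1],
])

```text
time: 9.62
tool_pos: [0.6638, -0.1146, 0.0419]
tcp_rot: [2.572, 1.804, 0.001]
wrist_force: [0.7, -1.0, -1.4]
width: 0.506
grip_force: 46.0
```

Request:
drive_tool([
  [0,0,0,0,0,0.0015,0.1],
  [0,0,0,0,0,0.0015,0.1],
  [0,0,0,0,0,0,0.1],
])

```text
time: 9.87
tool_pos: [0.6642, -0.1156, 0.0394]
tcp_rot: [2.572, 1.801, 0.002]
wrist_force: [-0.4, 0.6, -0.2]
width: 0.505
grip_force: 46.3
```

Request:
drive_tool([
  [0,0,0,0,0,0.001,0.1],
  [0,0,0,0,0,0,0.1],
])

```text
time: 10.03
tool_pos: [0.6642, -0.1156, 0.0394]
tcp_rot: [2.573, 1.801, 0.003]
wrist_force: [-1.2, 1.6, 6.3]
width: 0.506
grip_force: 46.8
```

Contact with the floor. Releasing.

Request:
drive_tool([
  [0,0,0,0,0,0,0.6],
  [0,0,0,0,0,0,0.7],
  [0,0,0,0,0,0,0.85],
  [0,0,0,0,0,0,1],
  [0,0,0,0,0,-0.01,1],
  [0,0,0,0,0,-0.04,1],
  [0,0,0,0,0,-0.04,1],
  [0,0,0,0,0,-0.04,1],
])

```text
time: 10.7
tool_pos: [0.6623, -0.1155, 0.1685]
tcp_rot: [-2.572, -1.801, 0.002]
wrist_force: [0.9, 0.5, 0.4]
width: 0.998
grip_force: 0.0
```

```bash
python3 go.py 455.5,-86,155,-52.2 455.5,-86,32,-52.2
```

```text
t 10.7 pos [ 662.3 -115.5  168.5] yaw -20.0 w 1.0 grip 0.0 F [0.9 0.5 0.4] q [-0.21  0.3   1.67 -0.    1.17  0.14]
455.5,-86,155,-52.2 rows 6 [-0.02, 0.01, 5.37] [-0.0151, -0.0319, 0.0023]
455.5,-86,32,-52.2 rows 4 [0.0, 0.0, -0.0] [0.0, 0.0, 0.0308]
```

Request:
drive_tool([
  [0,0,5.37,-0.0151,-0.0319,0.001,1],
  [0,0,5.37,-0.0151,-0.0319,0.001,1],
  [0,0,5.37,-0.0151,-0.0319,0.0023,1],
  [0,0,5.37,-0.0151,-0.0319,0.003,1],
  [0,0,5.37,-0.0151,-0.0319,0.003,1],
  [0,0,5.37,-0.0151,-0.0319,0.003,1],
  [0,0,0,0,0,0,1],
  [0,0,0,0,0,0,1],
])

```text
time: 11.37
tool_pos: [0.454, -0.0855, 0.154]
tcp_rot: [-2.972, -1.018, 0.001]
wrist_force: [1.1, 0.0, 0.4]
width: 0.999
grip_force: 0.0
```

```bash
python3 go.py 455.5,-86,155,-52.2; python3 wr.py green .07 w6
```

```text
t 11.37 pos [454.  -85.5 154. ] yaw -52.2 w 1.0 grip 0.0 F [1.1 0.  0.4] q [-0.24 -0.08  2.13 -0.    1.1   0.67]
455.5,-86,155,-52.2 rows 1 [-0.03, 0.02, 0.02] [0.0009, 0.0013, -0.001]
w6 px [288 187] [360 291] tcp at [323. 306.] [456.  -84.8] [65.4 43. ] 37.6
```

View pics/w6.png

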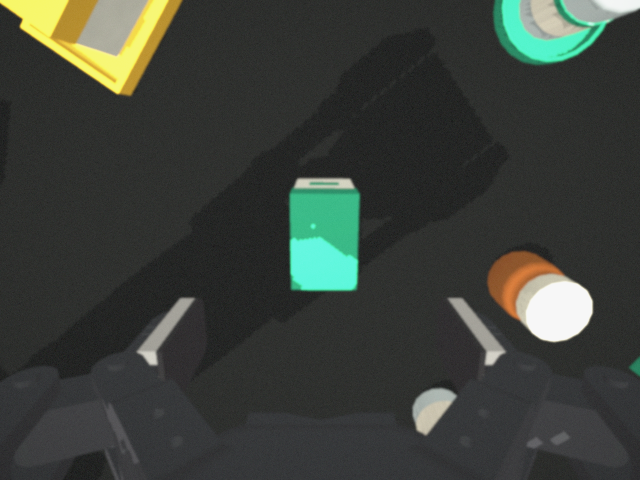

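Green carton (324,240) is centred and aligned, and the green bottle (top right) stands inside its dish.

Request:
drive_tool([
  [0,0,0,0.002,0.001,0.03,1],
  [0,0,0,0,0,0.03,1],
  [0,0,0,0,0,0.03,1],
  [0,0,0,0,0,0.03,1],
  [0,0,0,0,0,0,0.5],
  [0,0,0,0,0,0,0.35],
  [0,0,0,0,0,0,0.2],
  [0,0,0,0,0,0,0.1],
], force=40)

```text
time: 12.08
tool_pos: [0.461, -0.0863, 0.0366]
tcp_rot: [2.971, 1.016, 0.005]
wrist_force: [-1.8, 3.2, 10.0]
width: 0.462
grip_force: 42.4
```

Request:
drive_tool([
  [0,0,0,0,0,0,0.1],
  [0,0,0,0,0,0,0.1],
  [0,0,0,0,0,-0.01,0.1],
  [0,0,0,0,0,-0.03,0.1],
  [0,0,0,0,0,-0.04,0.1],
  [0,0,0,0,0,-0.04,0.1],
])

```text
time: 12.58
tool_pos: [0.4565, -0.0853, 0.155]
tcp_rot: [-2.971, -1.016, 0.004]
wrist_force: [1.6, -0.4, -2.4]
width: 0.463
grip_force: 40.7
```

```bash
python3 go.py 560,-408.5,140,-86 560,-408.5,45,-86
```

```text
t 12.58 pos [456.5 -85.3 155. ] yaw -52.2 w 0.46 grip 40.7 F [ 1.6 -0.4 -2.4] q [-0.24 -0.07  2.12 -0.    1.1   0.67]
560,-408.5,140,-86 rows 9 [-0.01, 0.02, 3.75] [-0.0033, 0.0381, 0.0016]
560,-408.5,45,-86 rows 3 [0.0, 0.0, 0.0] [0.0, 0.0, 0.0317]
```

Request:
drive_tool([
  [0,0,3.75,-0.0033,0.0381,0,0.1],
  [0,0,3.75,-0.0033,0.0381,0,0.1],
  [0,0,3.75,-0.0033,0.0381,0,0.1],
  [0,0,3.75,-0.0033,0.0381,0,0.1],
  [0,0,3.75,-0.0033,0.0381,0,0.1],
  [0,0,3.75,-0.0033,0.0381,0,0.1],
  [0,0,3.75,-0.0033,0.0381,0,0.1],
  [0,0,3.75,-0.0033,0.0381,0.005,0.1],
])

```text
time: 13.25
tool_pos: [0.5613, -0.3726, 0.1511]
tcp_rot: [3.133, 0.208, 0.003]
wrist_force: [1.0, -0.0, -0.6]
width: 0.458
grip_force: 40.8
```

Request:
drive_tool([
  [0,0,3.75,-0.0033,0.0381,0.01,0.1],
  [0,0,0,0,0,0,0.1],
  [0,0,0,0,0,0,0.1],
  [0,0,0,0,0,0,0.1],
])

```text
time: 13.58
tool_pos: [0.5616, -0.4083, 0.1391]
tcp_rot: [-3.138, -0.11, 0.001]
wrist_force: [0.6, 0.4, -1.7]
width: 0.465
grip_force: 41.3
```

```bash
python3 go.py 560,-408.5,80,-86 560,-408.5,45,-86
```

```text
t 13.58 pos [ 561.6 -408.3  139.1] yaw -86.0 w 0.47 grip 41.3 F [ 0.6  0.4 -1.7] q [-0.66  0.37  1.65  0.    1.13  0.84]
560,-408.5,80,-86 rows 2 [-0.04, 0.03, 0.0] [-0.0008, 0.0001, 0.0296]
560,-408.5,45,-86 rows 1 [0.0, 0.0, 0.0] [0.0, 0.0, 0.035]
```

Request:
drive_tool([
  [0,0,0,-0.001,0,0.03,0.1],
  [0,0,0,0,0,0.03,0.1],
  [0,0,0,0,0,0.022,0.1],
  [0,0,0,0,0,0.01,0.1],
  [0,0,0,0,0,0.002,0.1],
  [0,0,0,0,0,0,0.1],
  [0,0,0,0,0,0,0.1],
])

```text
time: 14.17
tool_pos: [0.5626, -0.4091, 0.0473]
tcp_rot: [3.138, 0.112, 0.004]
wrist_force: [0.3, -0.1, -1.4]
width: 0.46
grip_force: 41.2
```

Run:
```python
from m import *
p=read_camera('scene');a=cv2.resize(p['color'][140:260,80:260],None,fx=4,fy=4,interpolation=cv2.INTER_CUBIC); save({'color':a},'s7')
```

```text
(no output)
```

View pics/s7.png

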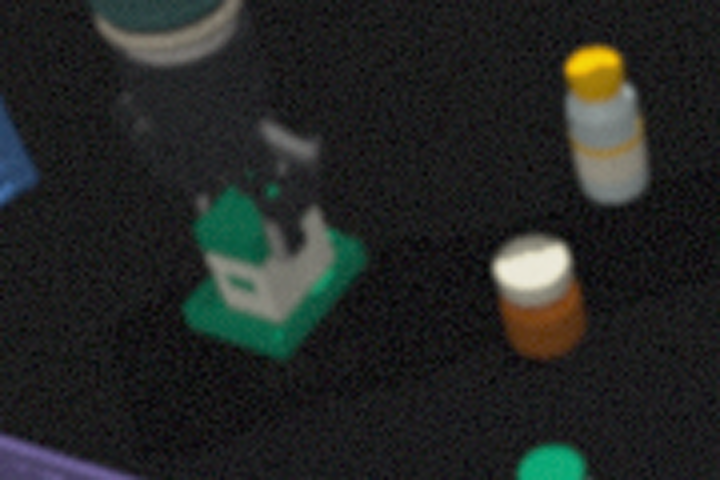

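Carton is centred over the green tray (~(270,270) in the crop). Lowering to contact.

Request:
drive_tool([
  [0,0,0,0,0,0.002,0.1],
  [0,0,0,0,0,0.002,0.1],
  [0,0,0,0,0,0.001,0.1],
  [0,0,0,0,0,0,0.1],
])

```text
time: 14.55
tool_pos: [0.5616, -0.4091, 0.0407]
tcp_rot: [3.139, 0.11, 0.001]
wrist_force: [-0.0, -0.5, 0.5]
width: 0.467
grip_force: 41.3
```

Request:
drive_tool([
  [0,0,0,0,0,0.001,0.1],
  [0,0,0,0,0,0,0.1],
])

```text
time: 14.72
tool_pos: [0.5616, -0.4092, 0.0407]
tcp_rot: [3.139, 0.11, 0.001]
wrist_force: [-1.7, 1.9, 5.3]
width: 0.464
grip_force: 42.0
```

Request:
drive_tool([
  [0,0,0,0,0,0,0.55],
  [0,0,0,0,0,0,0.65],
  [0,0,0,0,0,0,0.75],
  [0,0,0,0,0,0,0.85],
  [0,0,0,0,0,-0.01,0.9],
  [0,0,0,0,0,-0.04,1],
  [0,0,0,0,0,-0.04,1],
  [0,0,0,0,0,-0.04,1],
])

```text
time: 15.38
tool_pos: [0.5606, -0.4084, 0.1702]
tcp_rot: [-3.138, -0.11, 0.002]
wrist_force: [0.9, 0.2, 0.3]
width: 0.998
grip_force: 0.0
```

```bash
python3 go.py 379.5,-274,170,-86
```

```text
t 15.38 pos [ 560.6 -408.4  170.2] yaw -86.0 w 1.0 grip 0.0 F [0.9 0.2 0.3] q [-0.67  0.34  1.62 -0.    1.18  0.84]
379.5,-274,170,-86 rows 6 [-0.01, 0.01, 0.0] [-0.0285, -0.0245, 0.0001]
```

Request:
drive_tool([
  [0,0,0,-0.0285,-0.0245,0,1],
  [0,0,0,-0.0285,-0.0245,0,1],
  [0,0,0,-0.0285,-0.0245,0,1],
  [0,0,0,-0.0285,-0.0245,0,1],
  [0,0,0,-0.0285,-0.0245,0,1],
  [0,0,0,-0.0285,-0.0245,0,1],
  [0,0,0,0,0,0,1],
  [0,0,0,0,0,0,1],
])

```text
time: 16.05
tool_pos: [0.3786, -0.2728, 0.1693]
tcp_rot: [3.14, 0.11, -0.0]
wrist_force: [0.4, -0.6, -0.2]
width: 1.0
grip_force: 0.0
```

```bash
python3 go.py 379.5,-274,34,-86; python3 wr.py yellow .1 w8
```

```text
t 16.05 pos [ 378.6 -272.8  169.3] yaw -86.0 w 1.0 grip 0.0 F [ 0.4 -0.6 -0.2] q [-0.68 -0.09  2.1  -0.    1.13  0.82]
379.5,-274,34,-86 rows 4 [0.0, 0.0, 0.01] [0.0002, 0.0003, 0.0338]
w8 px [297 219] [356 280] tcp at [323. 305.] [ 379.2 -276. ] [33.2 36. ] 79.7
```

View pics/w8.png

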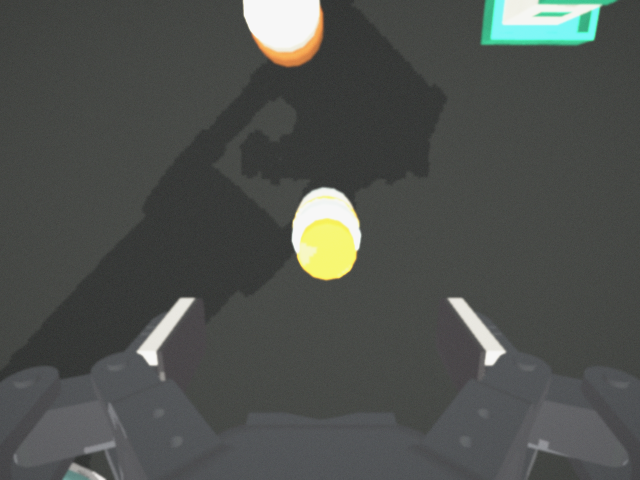

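The yellow cap (327,249) is a couple of mm off centre; I'll correct that and grasp.

Request:
drive_tool([
  [0,0,0,0.0005,0.0025,0.035,1],
  [0,0,0,0,0,0.035,1],
  [0,0,0,0,0,0.035,1],
  [0,0,0,0,0,0.03,1],
  [0,0,0,0,0,0,0.6],
  [0,0,0,0,0,0,0.4],
  [0,0,0,0,0,0,0.3],
  [0,0,0,0,0,0,0.2],
], force=45)

```text
time: 16.77
tool_pos: [0.3833, -0.2783, 0.0367]
tcp_rot: [3.137, 0.11, 0.005]
wrist_force: [-0.1, -0.1, -0.6]
width: 0.503
grip_force: 45.6
```

Request:
drive_tool([
  [0,0,0,0,0,0,0.1],
  [0,0,0,0,0,0,0.1],
  [0,0,0,0,0,-0.01,0.1],
  [0,0,0,0,0,-0.03,0.1],
  [0,0,0,0,0,-0.04,0.1],
  [0,0,0,0,0,-0.04,0.1],
  [0,0,0,0,0,-0.03,0.1],
])

```text
time: 17.35
tool_pos: [0.3813, -0.2769, 0.1882]
tcp_rot: [3.138, 0.11, 0.004]
wrist_force: [0.5, -1.4, -1.0]
width: 0.505
grip_force: 46.2
```

```bash
python3 go.py 500,60,185,-35 545.5,404,185,-5
```

```text
t 17.35 pos [ 381.3 -276.9  188.2] yaw -86.0 w 0.5 grip 46.2 F [ 0.5 -1.4 -1. ] q [-0.68 -0.1   2.08 -0.    1.16  0.82]
500,60,185,-35 rows 10 [0.02, -0.01, -5.1] [0.0267, -0.0255, 0.0003]
545.5,404,185,-5 rows 10 [0.0, 0.0, -3.0] [0.0341, -0.0085, 0.0]
```

Request:
drive_tool([
  [0,0,-5.1,0.0267,-0.0255,0,0.1],
  [0,0,-5.1,0.0267,-0.0255,0,0.1],
  [0,0,-5.1,0.0267,-0.0255,0,0.1],
  [0,0,-5.1,0.0267,-0.0255,0,0.1],
  [0,0,-5.1,0.0267,-0.0255,0,0.1],
  [0,0,-5.1,0.0267,-0.0255,0,0.1],
  [0,0,-5.1,0.0267,-0.0255,0,0.1],
  [0,0,-5.1,0.0267,-0.0255,0,0.1],
])

```text
time: 18.02
tool_pos: [0.501, -0.0116, 0.1851]
tcp_rot: [2.901, 1.204, 0.001]
wrist_force: [1.3, -0.7, -2.0]
width: 0.505
grip_force: 46.2
```

Request:
drive_tool([
  [0,0,-5.1,0.0267,-0.0255,0,0.1],
  [0,0,-5.1,0.0267,-0.0255,0,0.1],
  [0,0,-3,0.0341,-0.0085,0,0.1],
  [0,0,-3,0.0341,-0.0085,0,0.1],
  [0,0,-3,0.0341,-0.0085,0,0.1],
  [0,0,-3,0.0341,-0.0085,0,0.1],
  [0,0,-3,0.0341,-0.0085,0,0.1],
  [0,0,-3,0.0341,-0.0085,0,0.1],
])

```text
time: 18.68
tool_pos: [0.5482, 0.2663, 0.185]
tcp_rot: [2.522, 1.872, 0.0]
wrist_force: [0.0, -0.3, -0.7]
width: 0.5
grip_force: 46.2
```

Request:
drive_tool([
  [0,0,-3,0.0341,-0.0085,0,0.1],
  [0,0,-3,0.0341,-0.0085,0,0.1],
  [0,0,-3,0.0341,-0.0085,0,0.1],
  [0,0,-3,0.0341,-0.0085,0,0.1],
  [0,0,0,0,0,0,0.1],
  [0,0,0,0,0,0,0.1],
  [0,0,0,0,0,0,0.1],
])

```text
time: 19.27
tool_pos: [0.5441, 0.4045, 0.1843]
tcp_rot: [2.315, 2.123, -0.002]
wrist_force: [0.4, -0.3, -1.8]
width: 0.505
grip_force: 46.2
```

```bash
python3 go.py 545.5,404,110,-5
```

```text
t 19.27 pos [544.1 404.5 184.3] yaw -5.0 w 0.5 grip 46.2 F [ 0.4 -0.3 -1.8] q [ 0.6   0.3   1.65 -0.    1.2   0.69]
545.5,404,110,-5 rows 2 [-0.01, 0.03, 0.02] [-0.0002, 0.0007, 0.0372]
```

Request:
drive_tool([
  [0,0,0,0,0.001,0.035,0.1],
  [0,0,0,0,0,0.035,0.1],
  [0,0,0,0,0,0.035,0.1],
  [0,0,0,0,0,0.02,0.1],
  [0,0,0,0,0,0.01,0.1],
  [0,0,0,0,0,0.004,0.1],
  [0,0,0,0,0,0,0.1],
  [0,0,0,0,0,0,0.1],
])

```text
time: 19.93
tool_pos: [0.5471, 0.4051, 0.0472]
tcp_rot: [2.316, 2.122, 0.005]
wrist_force: [0.1, 0.3, -0.5]
width: 0.503
grip_force: 46.2
```

Run:
```python
from m import *
p=read_camera('scene');a=cv2.resize(p['color'][270:390,400:560],None,fx=4,fy=4,interpolation=cv2.INTER_CUBIC); save({'color':a},'s9')
```

```text
(no output)
```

View pics/s9.png

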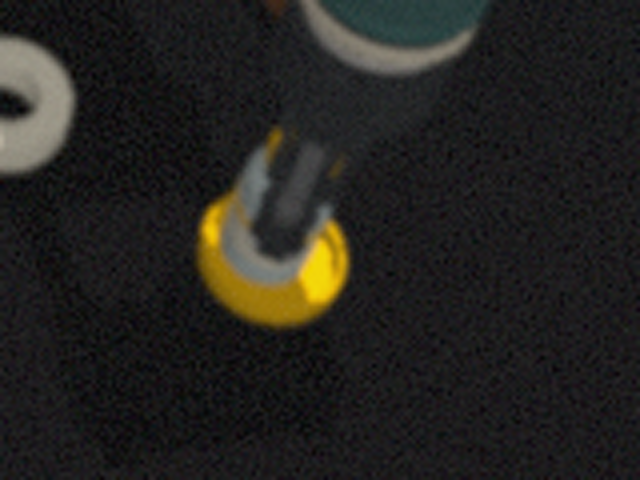

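The bottle base sits inside the yellow dish. Lowering to contact.

Request:
drive_tool([
  [0,0,0,0,0,0.002,0.1],
  [0,0,0,0,0,0.002,0.1],
  [0,0,0,0,0,0,0.1],
  [0,0,0,0,0,0,0.1],
])

```text
time: 20.32
tool_pos: [0.5456, 0.4051, 0.0416]
tcp_rot: [2.316, 2.123, 0.001]
wrist_force: [-1.2, -0.8, -2.0]
width: 0.5
grip_force: 46.2
```

Request:
drive_tool([
  [0,0,0,0,0,0.0015,0.1],
  [0,0,0,0,0,0,0.1],
  [0,0,0,0,0,0,0.1],
])

```text
time: 20.57
tool_pos: [0.5458, 0.4053, 0.0407]
tcp_rot: [2.316, 2.123, 0.001]
wrist_force: [-3.0, -1.5, 4.6]
width: 0.503
grip_force: 46.7
```

Contact. Releasing and moving up and clear.

Request:
drive_tool([
  [0,0,0,0,0,0,0.6],
  [0,0,0,0,0,0,0.7],
  [0,0,0,0,0,0,0.85],
  [0,0,0,0,0,0,1],
  [0,0,0,0,0,-0.01,1],
  [0,0,0,0,0,-0.04,1],
  [0,0,0,0,0,-0.04,1],
  [0,0,0,0,0,-0.04,1],
])

```text
time: 21.23
tool_pos: [0.545, 0.4044, 0.1707]
tcp_rot: [-2.316, -2.123, 0.003]
wrist_force: [0.1, 0.7, 0.7]
width: 1.001
grip_force: 0.0
```

Request:
drive_tool([
  [0,0,0,0,0,-0.04,1],
  [0,0,0,0.035,0,-0.01,1],
  [0,0,0,0.035,0,0,1],
  [0,0,0,0.035,0,0,1],
  [0,0,0,0.035,0,0,1],
  [0,0,0,0.035,0,0,1],
  [0,0,0,0,0,0,1],
  [0,0,0,0,0,0,1],
])

```text
time: 21.9
tool_pos: [0.56, 0.581, 0.2188]
tcp_rot: [2.313, 2.126, -0.002]
wrist_force: [-0.9, -0.6, 0.3]
width: 1.004
grip_force: 0.0
```

```bash
python3 go.py
python3 - <<'E'
from m import *
save(read_camera('scene'),'s10')
E
```

```text
t 21.9 pos [560.  581.  218.8] yaw -4.8 w 1.0 grip 0.0 F [-0.9 -0.6  0.3] q [ 0.77  0.52  1.28 -0.    1.34  0.86]
```

View pics/s10.png

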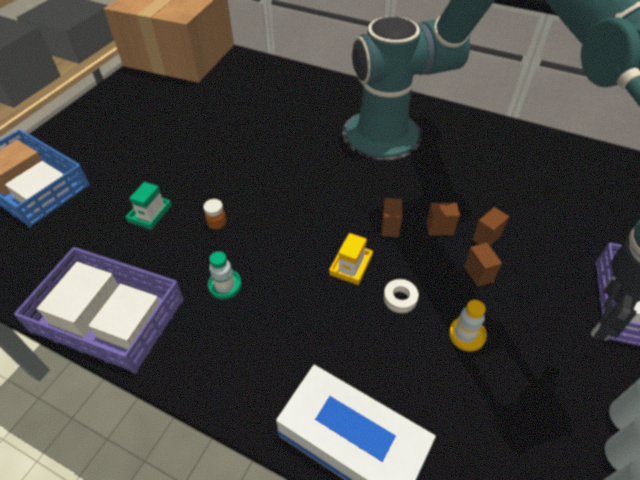

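The scene view shows all four upright in matching holders: (147,203), (222,275), (351,258), (470,325). The jar (214,213), tape (401,295) and brown cartons haven't moved.

```bash
python3 -c "
from workcell import workorder; print(workorder.finish_job())"
```

```text
the job is handed in; nothing more can be done
None
```

The job is handed in: both bottles are upright in their matching stands and both cartons upright in their matching trays. The final camera picture showed the jar, tape roll and brown look-alikes still in place.

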